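Press a rivet home with locking pliers and release them

ROBOT

A 6-joint arm with a two-finger parallel gripper is mounted at the origin on the work surface. World frame = base frame: x ahead of the robot, y to its left, z up, the work surface at z = 0. Lengths are in m, angles in rad, forces in N, time in s.
With the tool pointing down it reaches from about 0.375 to 0.9 m from the base axis. Payload 3.1 kg.
Tool frame: the origin (TCP) lies on the centre line of the jaws, within the pads' length; the fingertips stand 19 mm ahead of it and the grasp point (between the pads) is the TCP; z points along the fingers, y is the line along which they close (so a half turn about z gives the same grasp; the last joint's range is limited). The gripper opens to 85 mm and grips with 20 to 120 N. Pads are 22 mm wide; open, the fingers measure 114 mm over their backs; the gripper's body (76 mm by 85 mm) begins 54 mm behind the grasp point. The pads swing forward as they close: fully open they stand 13 mm farther back than shut.
Start: joints at [-0.178, 0.527, 1.433, -0, 1.181, -0.178], TCP at [0.625, 0, 0.25] pointing down, gripper open.
Joint ranges: [-3.08, 3.08], [-0.75, 2.2], [0.22, 2.44], [-1.43, 4.57], [0, 2.65], [-2.85, 2.85]. Speed limits (rad/s): [2.79, 2.79, 3.14, 3.14, 3.14, 3.14].

INTERFACE

Orientations are given as a unit quaternion [x, y, z, w].
In Python, from station import manip gives the robot as it stands.
- The arm moves only by the tool servo_tool, never from a script. Its argument "rows" is a list that holds one entry, the list of rows, each a list of 7 numbers: the turn, a rotation vector about the tool's x, y, z in degrees, then the shift along the tool's x, y, z in m, then the gripper command: -1 is shut, 1 is fully open, values between are in proportion. In form: [[[wx, wy, wz, tx, ty, tz, jaw], ...]]. A call has 1 to 8 rows; each row shifts and turns the commanded pose from where the row before left it, along the tool's axes as they then stand; what a row does not reach is not made up. A row lasts 1/12 s, in which the tool goes at most 41.7 mm and 7.16 degrees, less where a joint would pass 70% of its speed; a pose out of reach is approached as far as the arm can. A call is refused whole if a number of a shift passes 0.0417 or a number of a turn 7.16, either way. A call with a gripper value outside its range is refused whole. The fingers move at their own pace and stop on an object; "squeeze" is the grip in N (left out, the last holds). Time passes only in rows, so rows that do not move let the fingers close. It gives the time, the measured TCP pose, the force, the opening and the grip force at its end, in the units of the state.
- manip.sense(): the state, without advancing time (a new reading comes with each control period).
- manip.snapshot(name): name is "scene" or "side" or "wrist"; returns the picture (400x640x3 uint8, blue, green, red); there is no depth.
- manip.camera_info(name): a dict with "K" (3x3 intrinsics, pixels), "k1" (the pictures are not rectified: a ray, as slopes to the right and down, at radius r is drawn at 1 + k1 r^2 times it, then the intrinsics apply), "camera_from_world" (4x4, takes a point from world to camera coordinates). Camera axes: x right, y down, z forward; pixel columns grow to the right and rows downward; lengths in m; the calibration is good to about 2 mm. A picture is of the moment at which its call begins: read the wrist's pose just before it. camera_info takes no time and is no camera call; for the wrist camera it gives the pose at the moment of the call.
- manip.sign_off(): hands the job in; it is judged then, once.
The state is a dict: "t": time; "q": joint angles; "qd": joint speeds; "tau": joint torques, N m; "tcp_pos": TCP position; "tool_rot": TCP orientation; "force": force on the tool from outside, world axes, zero at the start; "ft_torque": the same for the moment, N m; "finger_gap": opening from 0.0 (shut) to 1.0 (fully open); "gripper_force": force on a finger pad.
Only numpy, scipy, OpenCV 4.12 (cv2) and the standard library are available. Lean on these libraries where they do the work, as an engineer would, in place of code of your own. Each camera call takes 0.05 s, during which the arm holds its last target. There are 200 camera calls.

TASK

The orange rivet in the scanner holder on the swivelling locking pliers still stands proud. Squeeze the two handles together over centre until the moving handle bears firmly on its stop screw (a good 20 N of grip held for a moment, never more than 40 N on the handle), and let go so that the pliers stay locked by themselves with the rivet home. Then pull the yellow release lever, rather than prying the handle, so that they spring fully open again, and leave the other things on the desk where they are.

Things in the scene. Friction and masses are not known exactly. Their poses are not given: they have to be found in the camera images.
- stand: blue stand bolted to the desk (110 mm square foot, swivel head 75 mm up) that carries the pliers. The pliers turn on it stiffly about the vertical (friction 0.8 N m, +-0.5 rad), so pushing on one handle alone only swings them round: squeeze the two handles against each other. Origin under its middle, below the swivel axis.
- pliers: steel locking pliers lying flat. Origin on the swivel axis, 75 mm above the desk; z up. Both handles run from the head along -x (to the robot), mid-plane at z = 25 mm (100 mm above the desk); moving handle at +y, fixed one at -y. Over their outsides at the grip points: 65 mm open, 35 to 40 mm closed. Free space under and outside the handles. Jaws, holder and rivet are at the head.
- handle_grip (a point): centre of the moving handle's blue grip, 85 mm from its pivot, which lies at (-50, 13, 25) mm in the pliers frame. Handle 12 mm wide, 16 mm tall, its end 30 mm farther out. This point's -x runs along the handle to its end, +y points away from the fixed handle (opening).
- fixed_grip (a point): point on the bare steel fixed handle opposite the grip, at (-135, -13, 25) mm in the pliers frame; handle 12 mm wide, 16 mm tall, its end 30 mm farther out
- handle (a joint): moving handle: 0 = fully open, grows as it is squeezed (up to about 17 N at the grip). Centre at 0.30 rad; past it the toggle pulls it on to its stop, where it stays locked by itself. The stop lies between 0.33 and 0.41, as the adjusting screw was left: feel for it. 0.365 is parallel to the fixed handle. Unlocked short of centre it springs open to 0.
- heel: round steel stop (8 mm) inside the moving handle, 50 mm from its pivot, that lands on the adjusting screw's foot
- screw: brass foot (33 x 4 x 14 mm) of the adjusting screw, between the handles, on the fixed one; origin at the middle of the face that the heel lands on. Set differently every time.
- lever_tail (a point): centre of the yellow tail of the release lever, which sticks out of the moving handle's end: a paddle 46 mm long (x), 10 mm thick (y), 18 mm tall, ending 20 mm beyond this point. Its +y is the way to pull (away from the fixed handle's side). Both handles end about 39 mm short of this point, so there is free space on both sides of the tail.
- lever (a joint): release lever: 0 = at rest, grows as the tail is pulled, to 0.6 rad; springs back. With the pliers locked it turns freely for about 0.1 rad, then levers the handle back over centre (1 to 4 N at the tail, which travels 20 to 45 mm); then the pliers spring open and the tail swings on, to 55 to 70 mm from where it was.
- rivet (a joint): how far (m) the jaws have pressed the orange rivet (14 mm head) into the scanner holder: 0 to 0.0015 at the start, home from 0.0065. It stays where it has been pressed.
- mug: bystander, to be left alone: white mug, 80 mm across, 95 mm tall; origin under its middle
- stapler: bystander, to be left alone: black desk stapler, 140 x 34 x 45 mm, long axis x; origin under its middle
- tape: bystander, to be left alone: yellow roll of tape lying flat, 90 mm across, 25 mm high; origin under its middle
- holder_a: bystander, to be left alone: spare grey scanner holder (open plastic bracket), 75 x 55 x 40 mm; origin under its middle
- holder_b: bystander, to be left alone: spare black scanner holder, 75 x 55 x 40 mm; origin under its middle
- scanner: bystander, to be left alone: black handheld scanner lying flat, 155 x 70 x 22 mm; origin under its middle
- rivets: bystander, to be left alone: small blue two-compartment tray of orange rivets, 100 x 75 x 30 mm; origin under its middle

How it is judged:
On the way, in this order (a step that is already met when the one before it is completed fails the run):
1. the handles are squeezed over centre, the moving handle's heel bears on the screw's foot with more than 32 N (about 15 N or more of squeeze at the grips) and the rivet is home (contact force between heel and screw above 32 N and value of joint rivet above 0.0065 m), for 0.3 s.
2. let go: the pliers stay locked with no finger on them (value of joint handle above 0.32 rad and contact force between the fingers and pliers below 0.3 N), for 0.4 s.
3. the release lever is pulled while the pliers are still locked (value of joint lever above 0.12 rad and value of joint handle above 0.29 rad).
At the end, for the whole second after the job is handed in: the rivet is pressed at least 6.5 mm in, the moving handle has sprung open to within 0.06 rad of fully open and is at rest, and the release lever is back within 0.08 rad of its rest (value of joint handle below 0.06 rad and value of joint lever below 0.08 rad and value of joint rivet above 0.0065 m and velocity of joint handle below 0.1 rad/s); the robot touches nothing.
It fails at once if the fingers press on the moving handle with more than 40 N (contact force between the fingers and handle above 40 N).
It fails at once if one of the other things on the desk is moved more than 30 mm (distance of any of mug, stapler, tape, holder_a, holder_b, scanner, rivets from where it was at the start of the episode above 0.03 m).
It also fails if it takes over 48 s, if anything falls off the work surface, if the arm or the gripper's body presses on something with over 40 N, if the wrist force passes 120 N, or if a joint passes its speed limit or range.

## Working session

There is one attempt and no reset: what is moved stays moved. The work goes in short steps, Python scripts to look and compute and a tool call to move; the robot and the scene stay as the last step left them, time stands still between calls to the robot, and variables do not carry over. Pictures are saved under pics/ and viewed, at most 10 in all, crops included, and the job is handed in when it is done.

Besides the shell and the picture viewer there is one more tool, called after ">>>" in YAML: its name, and indented under it one key for each argument. servo_tool: Moves the arm, as the interface text tells. Its arguments: {"type":"object","properties":{"rows":{"type":"array","items":{"type":"array","items":{"type":"array","items":{"type":"number"}}}},"squeeze":{"type":"number"}},"required":["rows"]}

```bash
mkdir -p pics
python3 - <<'E'
from station import manip
import cv2
s=manip.sense(); print(s)
for n in("scene","side","wrist"):
    i=manip.camera_info(n); print(n,i)
    cv2.imwrite(f"pics/{n}0.png",manip.snapshot(n))
E
```

```text
{'t': 0.0, 'q': array([-1.78502599e-01,  5.28471024e-01,  1.43388773e+00, -2.58350660e-05,
        1.18140258e+00, -1.78540019e-01]), 'qd': array([-0.00103339, -0.00035267, -0.00208496,  0.00052054, -0.00024928,
        0.00032252]), 'tau': array([ 2.50220628e-04, -4.42344439e+01, -1.78024775e+01, -2.06930472e-04,
        8.36740597e-03,  2.24214921e-05]), 'tcp_pos': array([6.24330138e-01, 1.41953117e-04, 2.49335225e-01]), 'tool_rot': array([ 7.07089659e-01,  7.07123072e-01, -6.28218495e-04, -8.83903349e-04]), 'force': array([-0.35988555, -0.40390091, -0.23272387]), 'ft_torque': array([-0.05091734,  0.02525701,  0.00670747]), 'gripper_force': 0.0, 'finger_gap': 1.0019584153438255}
scene {'K': array([[401.96963493,   0.        , 321.10015871],
       [  0.        , 401.96963493, 202.59727817],
       [  0.        ,   0.        ,   1.        ]]), 'k1': -0.06278065760451147, 'camera_from_world': array([[-0.2017266 ,  0.97924215,  0.01977867,  0.12466423],
       [ 0.54046523,  0.12813298, -0.83155233, -0.2128793 ],
       [-0.81682539, -0.15705654, -0.55509416,  1.52949521],
       [ 0.
[... 369 characters left out ...]
232,  0.21167231],
       [ 0.28488943, -0.72343055, -0.62887697,  1.31230514],
       [ 0.        ,  0.        ,  0.        ,  1.        ]])}
wrist {'K': array([[330.85784738,   0.        , 316.05863882],
       [  0.        , 330.85784738, 202.46023382],
       [  0.        ,   0.        ,   1.        ]]), 'k1': -0.04503748681682724, 'camera_from_world': array([[ 9.99998648e-01,  1.01249305e-03, -1.29604784e-03,
        -6.23597720e-01],
       [ 1.36904066e-03, -9.49147353e-01,  3.14829204e-01,
        -4.10599378e-02],
       [-9.11377997e-04, -3.14830552e-01, -9.49147456e-01,
         3.81059249e-01],
       [ 0.00000000e+00,  0.00000000e+00,  0.00000000e+00,
         1.00000000e+00]])}
```

View pics/scene0.png

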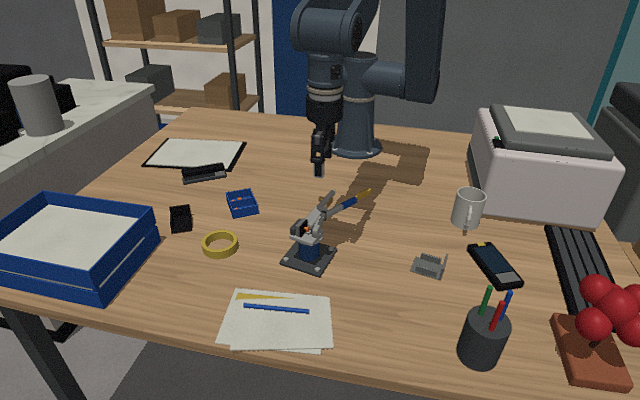

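View pics/wrist0.png

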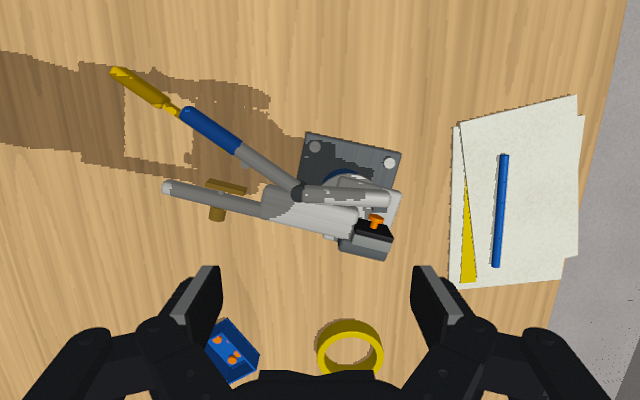

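View pics/side0.png

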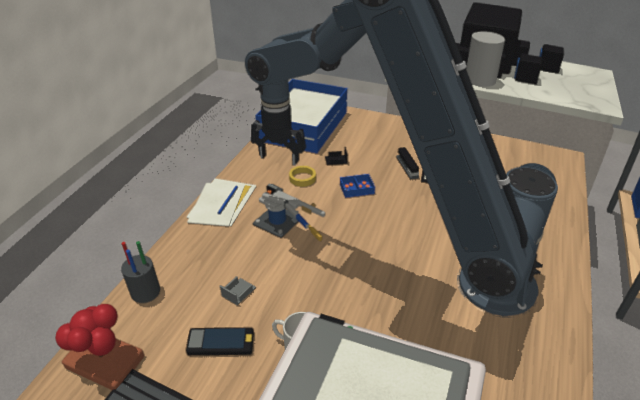

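The wrist view shows the moving handle's blue grip from about (237,150) to (183,112) and the yellow tail from (180,108) to (112,70). The pivot is at about (298,193), the fixed handle's end at (165,187) and the brass screw foot at (226,187).

```bash
cat > h.py <<'E'
import numpy as np, cv2
from station import manip
def px2w(info,uv,z):
    K=info["K"];T=info["camera_from_world"];k=info["k1"]
    d=np.array([(uv[0]-K[0,2])/K[0,0],(uv[1]-K[1,2])/K[1,1]]);s=d.copy()
    for _ in range(20): s=d/(1+k*(s@s))
    R=T[:3,:3];c=-R.T@T[:3,3];r=R.T@np.array([s[0],s[1],1])
    return c+r*(z-c[2])/r[2]
def w2px(info,p):
    K=info["K"];T=info["camera_from_world"];c=T[:3,:3]@np.asarray(p)+T[:3,3]
    s=c[:2]/c[2];s=s*(1+info["k1"]*(s@s));return s*[K[0,0],K[1,1]]+K[:2,2]
E
python3 - <<'E'
from h import *
i=manip.camera_info("wrist")
for n,p,z in [("pivot",(298,193),.11),("gripIn",(237,150),.108),("gripOut",(183,112),.108),("tailend",(115,71),.109),("tailin",(172,106),.109),
  ("fixEnd",(165,187),.108),("fixIn",(262,205),.108),("foot NW",(307,133),.01),("foot NE",(401,153),.01),("screwL",(206,181),.105),("screwR",(246,188),.105)]:
    print(n,px2w(i,p,z).round(4))
im=cv2.imread("pics/wrist0.png")
cv2.imwrite("pics/w0c.png",cv2.resize(im[40:280,90:410],(800,600),interpolation=cv2.INTER_CUBIC))
E
```

```text
pivot [0.6088 0.0023 0.11  ]
gripIn [0.56   0.0379 0.108 ]
gripOut [0.5194 0.068  0.108 ]
tailend [0.4704 0.0992 0.109 ]
tailin [0.5116 0.0727 0.109 ]
fixEnd [0.4966 0.0069 0.108 ]
fixIn [ 0.5779 -0.0089  0.108 ]
foot NW [0.6139 0.0403 0.01  ]
foot NE [0.7179 0.0188 0.01  ]
screwL [0.5311 0.0113 0.105 ]
screwR [0.5646 0.0052 0.105 ]
```

View pics/w0c.png

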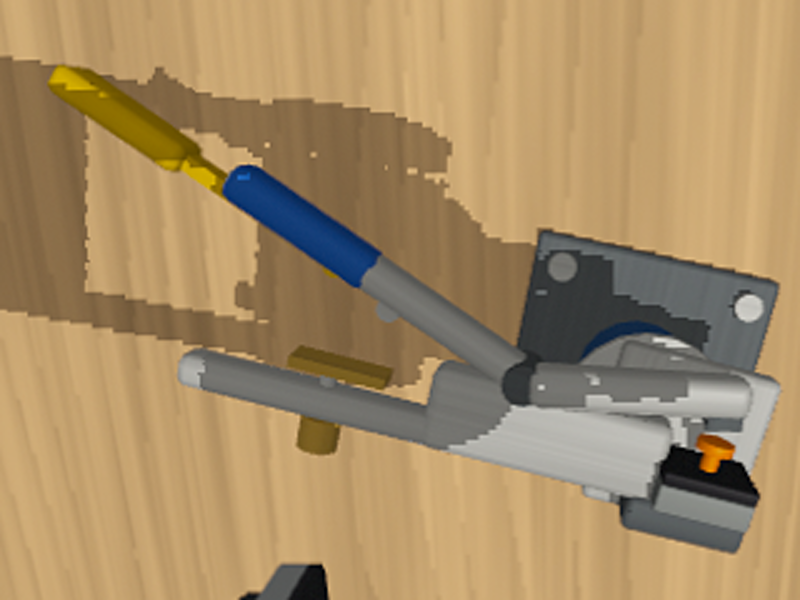

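The crop shows the fixed handle's centre line from about (205,370) to (425,424). The blue grip runs from (238,178) to (370,272), and the tail end is at (65,82). I'll fit the pliers' pose to these.

```bash
cat >> h.py <<'E'
def pliers(v):  # x,y,yaw,h -> function pliers pt->world
    c,s=np.cos(v[2]),np.sin(v[2])
    return lambda x,y,z=25: np.array([v[0]+(c*x-s*y)/1e3,v[1]+(s*x+c*y)/1e3,.075+z/1e3])
def hpt(v,d,o=0,z=25): # point d mm out along the moving handle
    a=v[3]-.365
    return pliers(v)(-50-d*np.cos(a)-o*np.sin(a),13-d*np.sin(a)+o*np.cos(a),z)
E
python3 - <<'E'
from h import *
from scipy.optimize import least_squares
i=manip.camera_info("wrist")
C=lambda x,y:np.array([90+x/2.5,40+y/2.5])
def line(p,a,b):  # signed distance of pixel p to line a-b
    d=(b-a)/np.linalg.norm(b-a);return d[0]*(p-a)[1]-d[1]*(p-a)[0]
def res(v):
    P=pliers(v);A=w2px(i,P(-165,-13));B=w2px(i,P(-80,-13))
    G=w2px(i,hpt(v,115));H=w2px(i,hpt(v,20))
    return np.r_[line(C(205,370),A,B),line(C(425,424),A,B),(w2px(i,P(-165,-13))-C(182,367))[0],
      line(C(241,181),G,H),line(C(370,272),G,H),line(C(450,325),G,H),
      (w2px(i,hpt(v,115))-C(234,178))[0], (w2px(i,hpt(v,0,0,33))-C(522,380))]
for fixed in (0,1):
    f=(lambda u:res(np.r_[u,0])) if fixed else res
    r=least_squares(f,[.66,-.02,-.2]+([] if fixed else [0]),x_scale=.01)
    print(r.x,r.fun.round(1))
v=np.r_[r.x,0]
print("grip",hpt(v,85),"fixed",pliers(v)(-135,-13),"tail",hpt(v,154), "tail closed",hpt(np.r_[r.x,.365],154))
E
```

```text
[ 0.6544285  -0.02328494 -0.25506039 -0.00711018] [ 0.1  0.   0.6  0.1  0.7  0.  -0.9 -0.1  0.8]
[ 0.65443221 -0.02354707 -0.2595527 ] [ 0.5  0.2  0.6 -0.2  0.6 -0.1 -0.9  0.1  0.9]
grip [0.54048929 0.05155234 0.1       ] fixed [ 0.52061763 -0.00146412  0.1       ] tail [0.48451478 0.09189902 0.1       ] tail closed [0.46060165 0.04137374 0.1       ]
```

>>> servo_tool:
  rows:
    - [[0,0,0,0.0067,-0.0228,0.02,1],[0,0,0,0.0067,-0.0228,0.02,1],[0,0,0,0.0067,-0.0228,0.02,1],[0,0,0,0.0067,-0.0228,0.02,1],[0,0,-6.5,0,0,0,1],[0,0,-6.5,0,0,0,1],[0,0,-6.5,0,0,0,1],[0,0,-6.5,0,0,0,1]]
  squeeze: 26

```text
t: 0.82
tcp_pos: [0.5334, 0.0269, 0.17]
tool_rot: [0.527, 0.85, -0.0, -0.0]
force: [-0.3, -0.3, 0.1]
finger_gap: 0.999
gripper_force: 0.0
```

>>> servo_tool:
  rows:
    - [[0,0,-6.5,0,0,0,1],[0,0,-6.5,0,0,0,1],[0,0,-6.5,0,0,0,1],[0,0,-6.5,0,0,0,1],[0,0,-6.5,0,0,0,1],[0,0,-6.5,0,0,0,1],[0,0,-4,0,0,0,1],[0,0,0,0,0,0,1]]

```text
t: 1.48
tcp_pos: [0.5336, 0.0268, 0.1701]
tool_rot: [0.182, 0.983, -0.0, -0.0]
force: [-0.5, 0.9, -0.5]
finger_gap: 1.001
gripper_force: 0.0
```

```bash
cat >> h.py <<'E'
def rel(p):
    from scipy.spatial.transform import Rotation as R
    s=manip.sense();M=R.from_quat(s["tool_rot"]).as_matrix()
    print("t",s["t"],"tcp",s["tcp_pos"].round(4),"yaxis",M[:,1].round(4),"z",M[:,2].round(3),"tool shift to p",(M.T@(np.asarray(p)-s["tcp_pos"])).round(4))
    return s,M
E
python3 - <<'E'
from h import *
rel([.5333,.0269,.095])
im=manip.snapshot("wrist");i=manip.camera_info("wrist")
v=[.6544,-.0235,-.2596,0]
for p in(hpt(v,85),hpt(v,115),pliers(v)(-165,-13),pliers(v)(-135,-13)): 
    u=w2px(i,p);print(u.round());cv2.circle(im,tuple(int(a) for a in u.round()),2,(0,0,255),-1)
cv2.imwrite("pics/w1.png",im)
E
```

```text
t 1.4833 tcp [0.5336 0.0268 0.1701] yaxis [ 3.574e-01  9.340e-01 -1.000e-04] z [-0.  0. -1.] tool shift to p [ 0.0003 -0.0001  0.0751]
[356. 224.]
[370. 180.]
[259. 179.]
[266. 225.]
```

View pics/w1.png

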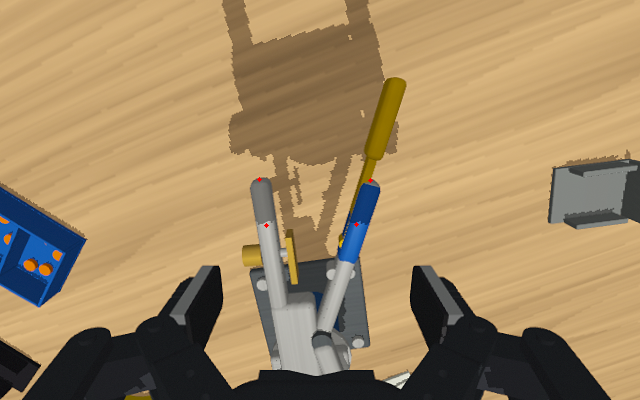

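The pose model matches: the projected points land on both handles. I can keep the 6° yaw toward the handles' bisector for the descent.

>>> servo_tool:
  rows:
    - [[0,0,0,0,-0.001,0.019,1],[0,0,0,0,-0.001,0.019,1],[0,0,0,0,0,0.019,1],[0,0,0,0,0,0.019,1],[0,0,0,0,0,0,1]]

```text
t: 1.95
tcp_pos: [0.5308, 0.0252, 0.0913]
tool_rot: [0.183, 0.983, -0.0, -0.003]
force: [-1.0, -0.2, -0.3]
finger_gap: 0.997
gripper_force: 0.0
```

>>> servo_tool:
  rows:
    - [[0,0,0,0,0,0,0.8],[0,0,-1,0,0,0,0.7],[0,0,-1,0,0,0,0.6],[0,0,-1,0,0,0,0.5],[0,0,-1,0,0,0,0.4],[0,0,-1,0,0,0,0.3]]
  squeeze: 25

```text
t: 2.45
tcp_pos: [0.5318, 0.0236, 0.0973]
tool_rot: [0.139, 0.99, -0.001, -0.001]
force: [-9.1, -9.3, 14.9]
finger_gap: 0.656
gripper_force: 15.8
```

>>> servo_tool:
  rows:
    - [[0,0,0,0,-0.002,-0.001,0.25],[0,0,0,0,-0.002,-0.001,0.2],[0,0,0,0,-0.002,-0.001,0.15],[0,0,0,0,-0.002,-0.001,0.1]]
  squeeze: 25

```text
t: 2.78
tcp_pos: [0.5299, 0.0185, 0.0993]
tool_rot: [0.139, 0.99, 0.001, -0.001]
force: [-1.8, 5.5, -2.8]
finger_gap: 0.549
gripper_force: 2.8
```

>>> servo_tool:
  rows:
    - [[0,0,0,0,-0.001,0,0.05],[0,0,0,0,-0.001,0,0.0],[0,0,0,0,-0.001,0,-0.05],[0,0,0,0,-0.001,0,-0.1],[0,0,0,0,0,0,-0.15]]
  squeeze: 25

```text
t: 3.2
tcp_pos: [0.5308, 0.013, 0.0988]
tool_rot: [0.139, 0.99, -0.0, 0.001]
force: [0.4, -0.0, 1.5]
finger_gap: 0.429
gripper_force: 0.5
```

>>> servo_tool:
  rows:
    - [[0,0,0,0,0,0,-0.2],[0,0,0,0,0,0,-0.25],[0,0,0,0,0,0,-0.3],[0,0,0,0,0,0,-0.35]]
  squeeze: 25

```text
t: 3.53
tcp_pos: [0.5307, 0.0128, 0.099]
tool_rot: [0.139, 0.99, -0.0, 0.001]
force: [-1.0, -1.3, 6.0]
finger_gap: 0.406
gripper_force: 24.3
```

Grip is now 24 N on the stop, so I'll hold it.

>>> servo_tool:
  rows:
    - [[0,0,0,0,0,0,-0.4],[0,0,0,0,0,0,-0.4],[0,0,0,0,0,0,-0.4],[0,0,0,0,0,0,-0.4],[0,0,0,0,0,0,-0.4],[0,0,0,0,0,0,-0.4],[0,0,0,0,0,0,-0.4],[0,0,0,0,0,0,-0.4]]
  squeeze: 27

```text
t: 4.2
tcp_pos: [0.5307, 0.0127, 0.099]
tool_rot: [0.139, 0.99, -0.0, 0.001]
force: [-0.6, -1.3, 5.7]
finger_gap: 0.407
gripper_force: 26.3
```

>>> servo_tool:
  rows:
    - [[0,0,0,0,0,0,-0.1],[0,0,0,0,0,0,0.2],[0,0,0,0,0,0,0.5],[0,0,0,0,0,0,0.8],[0,0,0,0,0,0,0.8],[0,0,0,0,0,0,0.8],[0,0,0,0,0,0,0.8],[0,0,0,0,0,0,0.8]]

```text
t: 4.87
tcp_pos: [0.5297, 0.0135, 0.0982]
tool_rot: [0.139, 0.99, -0.0, -0.0]
force: [0.0, -0.6, -0.3]
finger_gap: 0.897
gripper_force: 0.0
```

>>> servo_tool:
  rows:
    - [[0,0,0,0,0,-0.02,0.8],[0,0,0,0,0,-0.025,0.8],[0,0,0,0,0,-0.025,0.8],[0,0,0,0,0,-0.02,0.8],[0,0,0,0,0,0,0.8]]

```text
t: 5.28
tcp_pos: [0.5323, 0.0131, 0.1922]
tool_rot: [0.139, 0.99, -0.0, 0.004]
force: [1.1, -0.3, 0.2]
finger_gap: 0.898
gripper_force: 0.0
```

Run:
```python
from h import *
rel([.5,.0,.1])
im=manip.snapshot("wrist");i=manip.camera_info("wrist")
np.save("w2.npy",i,allow_pickle=True)
cv2.imwrite("pics/w2.png",im)
```

```text
t 5.2833 tcp [0.5323 0.0131 0.1922] yaxis [2.754e-01 9.613e-01 8.000e-04] z [ 0.008 -0.002 -1.   ] tool shift to p [ 0.0282 -0.0216  0.0919]
```

View pics/w2.png

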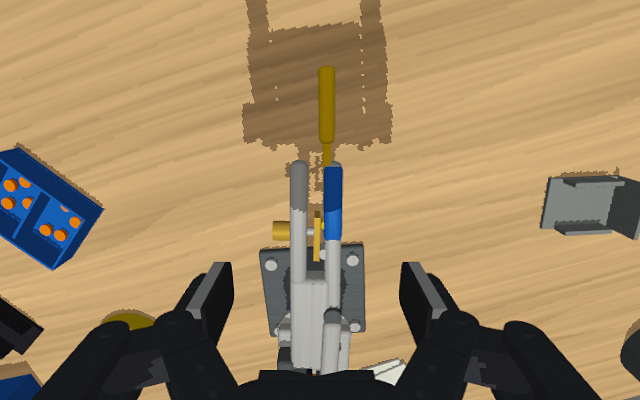

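The pliers are locked with the handles nearly parallel. The yellow tail runs from (326,68) to (326,142), with its point near (326,100), and the fixed handle's end is at (300,163).

Run:
```python
from h import *
i=np.load("w2.npy",allow_pickle=True).item()
for n,p in [("tail end",(327,68)),("tail in",(326,142)),("fixend",(300,163)),("mov end",(333,165)),("mov in",(333,235))]:
    print(n,px2w(i,p,.1).round(4))
a,b=px2w(i,(327,68),.105),px2w(i,(326,142),.105)
T=a+(b-a)*20/46; T[2]=.1; print("tail",T)
s,M=rel(T); rel(T-.032*M[:,1])
```

```text
tail end [0.4411 0.0464 0.1   ]
tail in [0.484  0.0339 0.1   ]
fixend [0.4926 0.0138 0.1   ]
mov end [0.4999 0.0343 0.1   ]
mov in [0.5485 0.0213 0.1   ]
tail [0.4595646  0.04082286 0.1       ]
t 5.3333 tcp [0.5312 0.0132 0.1904] yaxis [2.755e-01 9.613e-01 5.000e-04] z [ 0.005 -0.001 -1.   ] tool shift to p [0.0769 0.0067 0.09  ]
t 5.3333 tcp [0.5312 0.0132 0.1904] yaxis [2.755e-01 9.613e-01 5.000e-04] z [ 0.005 -0.001 -1.   ] tool shift to p [ 0.0769 -0.0253  0.09  ]
```

>>> servo_tool:
  rows:
    - [[0,0,0,0.02,-0.0065,0,0],[0,0,0,0.02,-0.0065,0,-1],[0,0,0,0.02,-0.0065,0,-1],[0,0,0,0.017,-0.006,0,-1],[0,0,0,0,0,0,-1],[0,0,0,0,0,0,-1],[0,0,0,0,0,0,-1]]

```text
t: 5.92
tcp_pos: [0.4499, 0.0099, 0.188]
tool_rot: [0.139, 0.99, -0.0, 0.001]
force: [-0.2, 0.4, 0.5]
finger_gap: -0.002
gripper_force: 0.0
```

>>> servo_tool:
  rows:
    - [[0,0,0,0,0,0.02,-1],[0,0,0,0,0,0.025,-1],[0,0,0,0,0,0.025,-1],[0,0,0,0,0,0.025,-1],[0,0,0,0,0,0,-1],[0,0,0,0,0,0,-1]]

```text
t: 6.42
tcp_pos: [0.4491, 0.0102, 0.0922]
tool_rot: [0.139, 0.99, 0.0, -0.001]
force: [-0.0, -0.2, 0.6]
finger_gap: 0.003
gripper_force: 0.0
```

Run:
```python
from h import *
s,M=rel([.4596,.0408,.1]); print(s["force"],s["finger_gap"])
im=manip.snapshot("wrist")
cv2.imwrite("pics/w3.png",im)
```

```text
t 6.4167 tcp [0.4491 0.0102 0.0922] yaxis [ 2.755e-01  9.613e-01 -1.000e-04] z [-0.002  0.001 -1.   ] tool shift to p [-0.0016  0.0323 -0.0078]
[-0.02359882 -0.2012867   0.57497637] 0.0028951958832129253
```

View pics/w3.png

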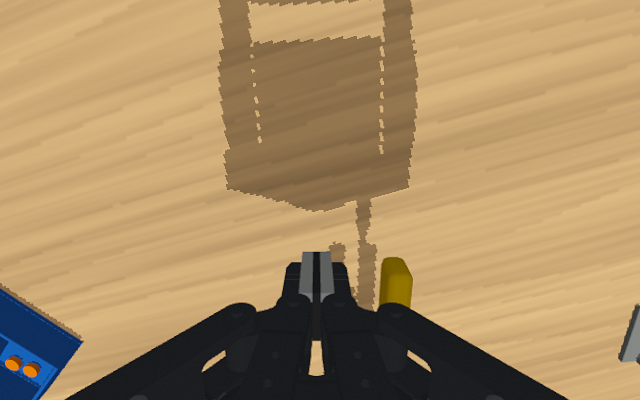

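The shut fingers sit at about (317,280), left of the yellow tail at about (396,285), with clear space between. Now I'll pull toward +y.

>>> servo_tool:
  rows:
    - [[0,0,0,0,0.004,0,-1],[0,0,0,0,0.004,0,-1],[0,0,0,0,0.004,0,-1],[0,0,0,0,0.004,0,-1],[0,0,0,0,0.004,0,-1],[0,0,0,0,0.004,0,-1]]

```text
t: 6.97
tcp_pos: [0.4559, 0.0334, 0.094]
tool_rot: [0.139, 0.99, -0.0, 0.001]
force: [-0.7, -1.7, 1.9]
finger_gap: 0.004
gripper_force: 1.3
```

>>> servo_tool:
  rows:
    - [[0,0,0,0,0.004,0,-1],[0,0,0,0,0.004,0,-1],[0,0,0,0,0.004,0,-1],[0,0,0,0,0.004,0,-1]]

```text
t: 7.3
tcp_pos: [0.4598, 0.049, 0.0932]
tool_rot: [0.139, 0.99, 0.0, -0.0]
force: [-0.5, -1.8, -0.8]
finger_gap: 0.003
gripper_force: 0.7
```

>>> servo_tool:
  rows:
    - [[0,0,0,0,0.004,0,-1],[0,0,0,0,0.004,0,-1],[0,0,0,0,0.004,0,-1],[0,0,0,0,0,0,-1]]

```text
t: 7.63
tcp_pos: [0.4628, 0.061, 0.0931]
tool_rot: [0.139, 0.99, 0.0, -0.0]
force: [-0.2, 0.0, -0.4]
finger_gap: 0.005
gripper_force: 0.0
```

Run:
```python
from h import *
s,M=rel([.4596,.0408,.1]); print(s["force"])
im=manip.snapshot("wrist")
cv2.imwrite("pics/w4.png",im)
```

```text
t 7.6333 tcp [0.4628 0.061  0.0931] yaxis [2.750e-01 9.615e-01 2.000e-04] z [-0.001  0.    -1.   ] tool shift to p [-0.0025 -0.0203 -0.0069]
[-0.18961716  0.01226455 -0.3615361 ]
```

View pics/w4.png

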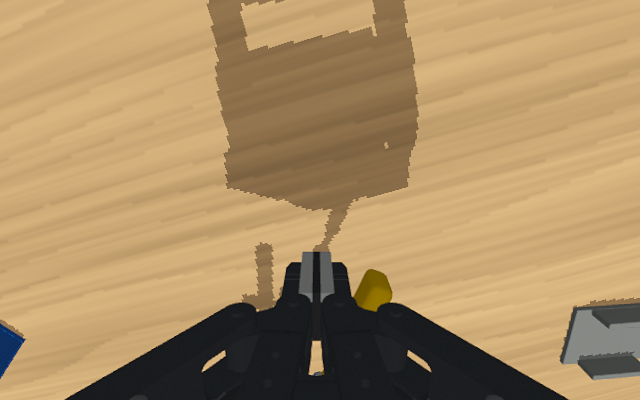

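The force fell to zero and the tail has swung clear, tilted, at about (375,288). I'll back off a little, go straight up and check.

>>> servo_tool:
  rows:
    - [[0,0,0,0,-0.004,0,-1],[0,0,0,0,-0.004,0,-1],[0,0,0,0,0,-0.02,-1],[0,0,0,0,0,-0.03,-1],[0,0,0,0,0,-0.03,-1],[0,0,0,0,0,-0.03,-1],[0,0,0,-0.02,0,0,-1],[0,0,0,0,0,0,-1]]

```text
t: 8.35
tcp_pos: [0.4845, 0.0454, 0.2059]
tool_rot: [0.14, 0.99, -0.0, 0.005]
force: [0.9, -0.7, -0.8]
finger_gap: 0.001
gripper_force: 0.0
```

>>> servo_tool:
  rows:
    - [[0,0,0,-0.02,0,0,-1],[0,0,0,-0.02,0,0,-1],[0,0,0,0,0,0,-1],[0,0,0,0,0,0,-1]]

```text
t: 8.68
tcp_pos: [0.5177, 0.0355, 0.2022]
tool_rot: [0.14, 0.99, 0.0, -0.001]
force: [-0.9, -0.6, 0.2]
finger_gap: -0.003
gripper_force: 0.0
```

Run:
```python
from h import *
s,M=rel([.4596,.0408,.1]); print(s["force"])
im=manip.snapshot("wrist")
cv2.imwrite("pics/w5.png",im)
```

```text
t 8.6833 tcp [0.5177 0.0355 0.2022] yaxis [ 2.766e-01  9.610e-01 -3.000e-04] z [-0.003  0.    -1.   ] tool shift to p [ 0.057  -0.011   0.1023]
[-0.90274653 -0.63810818  0.17475477]
```

View pics/w5.png

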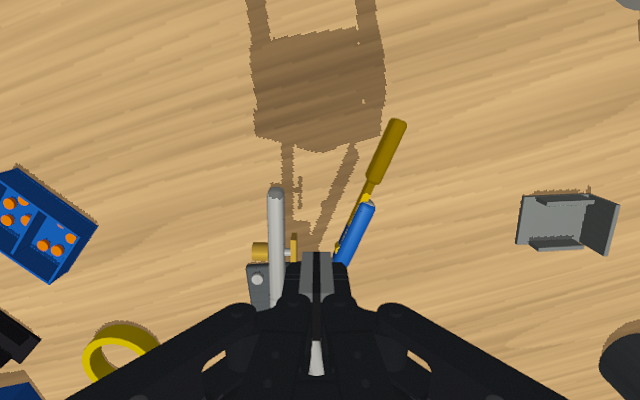

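The pliers are fully open again: the handles are spread as they were at the start, the tail is in line with the moving handle, and the robot is clear.

```bash
python3 -c "
from station import manip
print(manip.sign_off())"
```

```text
the job is handed in; nothing more can be done
None
```

I squeezed the pliers over centre and held about 26 N of grip, let go and they stayed locked, then pulled the release lever and they sprang fully open; the job is handed in at about 8.7 s with no verdict returned, the rivet's depth was not checked directly, and the arm came near nothing else on the desk.

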